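Load the orange-topped plunger into the test nest

TASK

Pluck the orange-topped plunger out of the grey pocket tray and stand it upright, gently, inside the round white nest on the dark-grey test station. Leave the blue-topped and the white-topped plunger in their pockets.

Things in the scene. Friction and masses are not known exactly. Their poses are not given: they have to be found in the camera images.
- orange_plunger: The part to load: an upright cylinder 20 mm in diameter and 32 mm tall, 25 g, lower 18 mm black, upper 14 mm and top orange. Origin: centre of its underside; z is its axis, up. It stands in a pocket (26 mm square, 10 mm deep) of a fixed grey tray; pocket floors lie 3 mm and the tray's top 13 mm above the work surface, so 22 mm stand out. Nearest neighbour 65 mm away, centre to centre.
- blue_plunger: A plunger of the same size and black foot but with a blue top, standing in another pocket of the same tray (150 x 220 x 13 mm, 2 rows of 3 pockets, 70 mm between centres); leave it there. Origin: centre of its underside.
- white_plunger: A plunger of the same size and black foot but with a white top, standing in another pocket of the tray; leave it there. Origin: centre of its underside. (Two low black caps, 22 mm in diameter and 14 mm tall, fill two more pockets.)
- nest (a point): Centre of the inner floor of the white round nest, a fixed shallow dish of 52 mm inner and 60 mm outer diameter; flat floor 16 mm above the work surface, rim 5 mm above that floor, on a dark-grey base plate 12 mm thick; z is up. The only taller thing on the station is a grey console, 45 mm above the work surface, whose near face is 97 mm from this point along -y of the point.
Things that resemble listed ones, but are neither listed nor needed, are in the scene too. Leave any pink look-alike of the part that bears nest alone.

How it is judged (in metres and radians):
On the way:
1. the orange-topped plunger is lifted clear of the tray between the fingers (height (world z) of orange_plunger above 0.025 m and contact force between the fingers and orange_plunger above 0.5 N), for 0.2 s.
At the end, for the whole second after the job is handed in: The orange-topped plunger stands at rest on the floor of the nest (its foot within 20 mm of the nest's centre and 5 mm of its floor height), orange end up within 10 degrees; the blue- and white-topped plungers are still in their pockets, within 12 mm of where they began (horizontal distance between orange_plunger and nest below 0.02 m and z of orange_plunger in the frame of nest between -0.005 and 0.005 m and angle between orange_plunger's own z axis and vertical below 0.17 rad and linear speed of orange_plunger below 0.02 m/s and distance of each of blue_plunger, white_plunger from where it was at the start of the episode below 0.012 m); the robot touches nothing.
It fails at once if the orange-topped plunger is dropped or slammed into the nest (faster than 0.6 m/s within 30 mm of its floor) (horizontal distance between orange_plunger and nest below 0.04 m and z of orange_plunger in the frame of nest below 0.03 m and linear speed of orange_plunger above 0.6 m/s).
It fails at once if the blue- or white-topped plunger is moved more than 12 mm out of its place (distance of any of blue_plunger, white_plunger from where it was at the start of the episode above 0.012 m).
It also fails if it takes over 43 s, if anything falls off the work surface, if the arm or the gripper's body presses on something with over 40 N, if the wrist force passes 120 N, or if a joint passes its speed limit or range.

ROBOT

A 7-joint arm with a two-finger parallel gripper is mounted at the origin on the work surface. World frame = base frame: x ahead of the robot, y to its left, z up, the work surface at z = 0. Lengths are in m, angles in degrees, forces in N, time in s.
With the tool pointing down it reaches from about 0.4 to 0.85 m from the base axis. Payload 10.4 kg.
Tool frame: the origin (TCP) lies at the very end of the fingers, on their centre line; the grasp point (between the pads) lies 19 mm behind it; y points along the fingers, z is the direction in which the jaws open and shut, and the axes are right-handed (so a half turn about y gives the same grasp; the last joint's range is limited). The gripper opens to 85 mm and grips with 20 to 120 N. Pads are 22 mm wide; open, the fingers measure 114 mm over their backs; the gripper's body (76 mm by 85 mm) begins 54 mm behind the grasp point. The pads swing forward as they close: fully open they stand 13 mm farther back than shut.
Start: joints at [66.314, 19.034, -3.707, 83.658, 1.238, 77.344, -5.071], TCP at [0.238, -0.578, 0.231] pointing down, gripper open.
Joint ranges: [-148.97, 148.97], [-28.65, 121.19], [-84.17, 76.75], [9.2, 138.47], [-72.65, 252.65], [3.7, 117.97], [-149.18, 149.18]. Speed limits (degrees/s): [127.2, 127.2, 159.86, 159.86, 180, 180, 180].

INTERFACE

Orientations are given as [roll, pitch, yaw] about the fixed x, y, z axes, in that order (R = Rz(yaw) Ry(pitch) Rx(roll)).
In Python, from cell import status, cams, job gives the robot as it stands. The module is installed in compiled form; this text tells all that it offers.
- The arm moves only by the shell command python3 -m inch 'ROWS' [FORCE]. ROWS is a JSON object of lists of equal length, an entry for each row: "turn": the turn, a rotation vector about the world's x, y, z in degrees, a list of three; "travel": the shift along the world's x, y, z in m, a list of three; "fingers": the closure, from 0 (fully open) to 1 (shut). A call has 1 to 8 rows; each row is the pose to reach, as a shift and turn from the pose commanded when the call began; what a row does not reach only later rows make up. A row lasts 1/10 s, in which the tool goes at most 50 mm and 8.59 degrees, less where a joint would pass 70% of its speed; a pose out of reach is approached as far as the arm can. A call with a gripper value outside its range is refused whole. The fingers move at their own pace and stop on an object; FORCE is the grip in N (left out, the last holds). Time passes only in rows, so rows that repeat a pose let the fingers close. It gives the time, the measured TCP pose, the force and the opening at its end, in the units of the state.
- status.get_state(): the state, without advancing time (a new reading comes with each control period).
- cams.grab_frame(name): name is "side" or "top" or "wrist"; returns a dict with "image" (384x512x3 uint8, red, green, blue), "intrinsics" (3x3 intrinsics, pixels), "k1" (the pictures are not rectified: a ray, as slopes to the right and down, at radius r is drawn at 1 + k1 r^2 times it, then the intrinsics apply), "cam_to_world" (4x4, takes a point from camera to world coordinates); the wrist camera has in their place "T_tool_cam" (4x4, takes a point from camera to tool coordinates, whose origin is the TCP and whose axes are the tool frame's). Camera axes: x right, y up, looking along -z (the intrinsics and any distortion apply to the point x, -y, -z); pixel columns grow to the right and rows downward; lengths in m; the calibration is good to about 2 mm. A picture is of the moment at which its call begins: read the wrist's pose just before it. There is no depth.
- job.job_done(): hands the job in, once; it reports no verdict.
The state is a dict: "t": time; "q": joint angles; "qd": joint speeds; "tau": joint torques, N m; "eef_pos": TCP position; "eef_rot": TCP orientation; "ft_force": force on the tool from outside, world axes, zero at the start; "moment": the same for the moment, N m; "grip_width": opening from 0.0 (shut) to 1.0 (fully open).
Only numpy, scipy, OpenCV 4.12 (cv2) and the standard library are available. Lean on these libraries where they do the work, as an engineer would, in place of code of your own. Each camera call takes 0.05 s, during which the arm holds its last target.

## Working session

There is one attempt and no reset: what is moved stays moved. The work goes in short steps, Python scripts to look and compute and a shell command to move; the robot and the scene stay as the last step left them, time stands still between calls to the robot, and variables do not carry over. Pictures are saved under pics/ and viewed, and the job is handed in when it is done.

```bash
mkdir -p pics; cat > h.py <<'E'
import numpy as np,cv2
from scipy.spatial.transform import Rotation as R
from cell import status,cams
def grab(n):
    s=status.get_state(); f=cams.grab_frame(n)
    if n=="wrist":
        T=np.eye(4);T[:3,:3]=R.from_euler('xyz',s['eef_rot'],degrees=True).as_matrix();T[:3,3]=s['eef_pos']
        f['cam_to_world']=T@np.array(f['T_tool_cam'])
    return f
def save(f,p): cv2.imwrite(p,cv2.cvtColor(f['image'],cv2.COLOR_RGB2BGR))
def ray(f,u,v):
    K=np.array(f['intrinsics']);C=np.array(f['cam_to_world'])
    xd=(u-K[0,2])/K[0,0];yd=(v-K[1,2])/K[1,1];x,y=xd,yd
    for _ in range(30):
        k=1+f['k1']*(x*x+y*y);x,y=xd/k,yd/k
    return C[:3,3],C[:3,:3]@np.array([x,-y,-1])
def plane(f,u,v,z):
    o,d=ray(f,u,v);return o+d*(z-o[2])/d[2]
E
python3 - <<'E'
from h import *
print(status.get_state())
for n in("top","side","wrist"):
    f=grab(n);save(f,f"pics/{n}0.png");print(n,f['k1'],np.round(f['cam_to_world'],3).tolist(),np.array(f['intrinsics']).tolist())
E
```

```text
{'t': 0.0, 'q': array([66.31635803, 19.07205193, -3.70691215, 83.70790331,  1.23714778,
       77.34388672, -5.07026554]), 'qd': array([ 0.01409476,  0.01951356, -0.1084629 ,  0.02094254, -0.04459609,
       -0.03171449,  0.00337807]), 'tau': array([-3.87583077e-04, -6.25445437e+01,  4.88753035e-02, -3.91600800e+01,
        1.60992489e-02,  9.96892661e-03,  5.70708025e-06]), 'eef_pos': array([ 0.23790023, -0.57752507,  0.23049927]), 'eef_rot': array([-9.00839320e+01, -3.61283043e-03, -1.57609796e+02]), 'ft_force': array([ 0.59072859,  0.4222994 , -0.75715854]), 'moment': array([ 0.00020849,  0.03060723, -0.00693906]), 'grip_width': 1.0003579774181146}
top -0.14964928082585988 [[-0.013, 0.992, -0.126, 0.35], [-1.0, -0.017, -0.025, 0.001], [-0.027, 0.125, 0.992, 0.961], [0.0, 0.0, 0.0, 1.0]] [[441.0867884425967, 0.0, 247.97409593976417], [0.0, 441.0867884425967, 197.68136548818615], [0.0, 0.0, 1.0]]
side -0.09464488467069655 [[-0.866, 0.322, -0.383, 0.145], [-0.5, -0.547, 0.672, 0.594], [0.007, 0.773, 0.634, 0.571], [0.0, 0.0, 0.0, 1.0]] [[383.75255784551615, 0.0, 260.6425896159529], [0.0, 383.75255784551615, 181.51745517680135], [0.0, 0.0, 1.0]]
wrist -0.03703655932388888 [[0.381, 0.88, 0.285, 0.311], [-0.925, 0.363, 0.116, -0.547], [-0.001, -0.308, 0.951, 0.373], [0.0, 0.0, 0.0, 1.0]] [[294.8841830786743, 0.0, 249.0256525116698], [0.0, 294.8841830786743, 186.12067131118093], [0.0, 0.0, 1.0]]
```

View pics/top0.png

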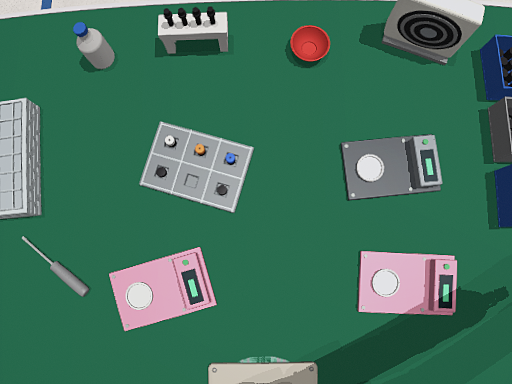

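View pics/side0.png

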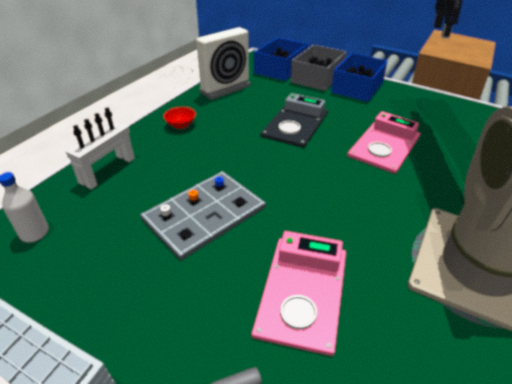

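View pics/wrist0.png

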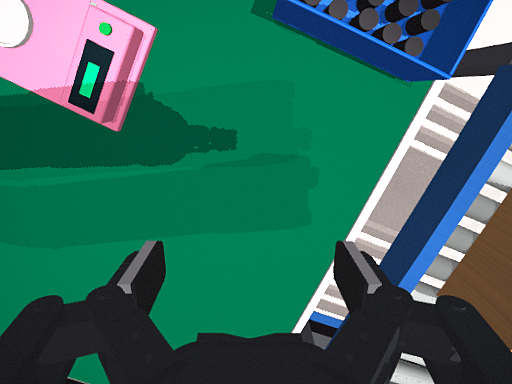

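The top view shows the tray with white (170,141), orange (200,150) and blue (231,158) tops and black caps at (161,171) and (222,189). The dark-grey station's nest is at (370,168). The pink look-alikes, to be left alone, have nests at (139,296) and (386,283).
Candidates for the part: orange top (200,150), white (170,141), blue (231,158), caps. I choose orange. For the nest I choose the dark-grey station's.

```bash
cat > meas.py <<'E'
from h import *
def blob(f,lo,hi,box):
    hsv=cv2.cvtColor(f['image'],cv2.COLOR_RGB2HSV);m=cv2.inRange(hsv,np.array(lo),np.array(hi))
    k=np.zeros_like(m);x0,y0,x1,y1=box;k[y0:y1,x0:x1]=m[y0:y1,x0:x1]
    n,l,s,c=cv2.connectedComponentsWithStats(k);i=1+np.argmax(s[1:,4])
    cnt=max(cv2.findContours((l==i).astype(np.uint8),0,2)[0],key=cv2.contourArea)
    return c[i],s[i],cnt
E
python3 - <<'E'
from meas import *
t=grab("top");s=grab("side")
out={}
for nm,lo,hi,bt,bs in [("orange",(8,150,80),(22,255,255),(150,120,260,210),(140,160,270,255)),
  ("blue",(105,120,80),(130,255,255),(150,120,260,210),(140,160,270,255)),
  ("white",(0,0,185),(180,50,255),(162,132,180,150),(155,198,175,220)),
  ("nest",(0,0,170),(180,60,255),(350,148,390,190),(272,115,306,138))]:
    ps=[]
    for f,b in((t,bt),(s,bs)):
        c,st,cnt=blob(f,lo,hi,b)
        h = 0.021 if nm=="nest" else 0.030
        if nm=="nest": c=np.array(cv2.fitEllipse(cnt)[0])
        p=plane(f,*c,h);ps.append(ray(f,*c));print(nm,np.round(c,1),st,np.round(p,4))
    A=np.concatenate([np.eye(3)-np.outer(d,d)/(d@d) for o,d in ps]);B=np.concatenate([(np.eye(3)-np.outer(d,d)/(d@d))@o for o,d in ps])
    print("  tri",np.round(np.linalg.lstsq(A,B,rcond=None)[0],4))
# tray corners
for uv in [(162,122),(253,148),(234,211),(140,184)]: print(uv,np.round(plane(t,*uv,.013),3))
# console near face
for uv in [(403,140),(412,195)]: print(uv,np.round(plane(t,*uv,.03),3))
a=cv2.resize(t['image'][110:220,130:260],None,fx=4,fy=4);cv2.imwrite("pics/crop1.png",a[:,:,::-1])
a=cv2.resize(t['image'][125:210,335:450],None,fx=4,fy=4);cv2.imwrite("pics/crop2.png",a[:,:,::-1])
E
```

```text
orange [199.5 149. ] [195 145  10   9  67] [0.5758 0.1279 0.03  ]
orange [193.1 194.9] [189 190   9  11  83] [0.573  0.1332 0.03  ]
  tri [0.5771 0.1287 0.0247]
blue [229.9 157.6] [225 153  10  10  77] [0.5553 0.0619 0.03  ]
blue [218.9 180.8] [215 176   9  10  79] [0.5527 0.0661 0.03  ]
  tri [0.556  0.0621 0.0259]
white [169.  139.4] [165 135   9   9  60] [0.599  0.1955 0.03  ]
white [164.4 207. ] [160 204  10   7  59] [0.6009 0.1934 0.03  ]
  tri [0.5986 0.1951 0.0324]
nest [370.  167.3] [357 154  27  27 561] [ 0.5307 -0.2425  0.021 ]
nest [288.8 126.6] [279 122  21  11 179] [ 0.5286 -0.2332  0.021 ]
  tri [ 0.5328 -0.244   0.014 ]
(162, 122) [0.644 0.216 0.013]
(253, 148) [0.58  0.012 0.013]
(234, 211) [0.441 0.055 0.013]
(140, 184) [0.504 0.263 0.013]
(403, 140) [ 0.589 -0.317  0.03 ]
(412, 195) [ 0.467 -0.329  0.03 ]
```

View pics/crop1.png

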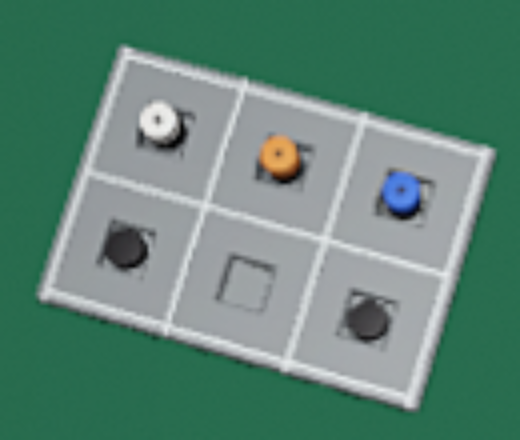

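View pics/crop2.png

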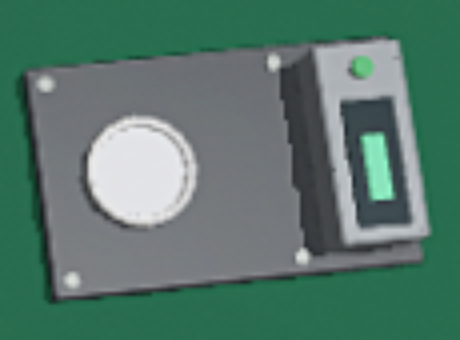

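The crop confirms it: the orange top with a black foot is in the middle pocket of the far row, and the white dish sits on the dark-grey plate. The row runs at about 71° in the world, so I'll set the jaws across it (-18.5°, a turn of +49° about z), which keeps the fingers clear of the neighbours.

```bash
python3 -m inch '{"travel":[[0.02,0.042,0],[0.04,0.085,0],[0.06,0.127,0],[0.08,0.17,0],[0.1,0.212,0],[0.12,0.254,0],[0.14,0.297,0],[0.16,0.335,0]],"turn":[[0,0,3],[0,0,6],[0,0,9],[0,0,12],[0,0,15],[0,0,18],[0,0,21],[0,0,24]],"fingers":[0,0,0,0,0,0,0,0]}'
python3 - <<'E'
from h import *
s=status.get_state();print(s['t'],s['q'],s['eef_pos'],s['eef_rot'])
E
```

```text
t: 1.05
eef_pos: [0.3986, -0.2407, 0.2315]
eef_rot: [-90.0, -0.0, -133.5]
ft_force: [1.3, -1.4, -0.1]
grip_width: 1.002
1.05 [ 4.75439333e+01 -5.36916754e-02 -2.18558894e+01  1.05694592e+02
  2.44536580e-03  7.43233718e+01 -1.77641903e+01] [ 0.39861657 -0.24068267  0.23154477] [-8.99628344e+01 -1.15544305e-02 -1.33451581e+02]
```

```bash
python3 -m inch '{"travel":[[0.02,0.042,0],[0.042,0.085,0],[0.064,0.13,0],[0.086,0.175,0],[0.108,0.22,0],[0.13,0.265,0],[0.15,0.31,0],[0.165,0.34,0]],"turn":[[0,0,3],[0,0,6],[0,0,9],[0,0,12],[0,0,15],[0,0,18],[0,0,21],[0,0,25]],"fingers":[0,0,0,0,0,0,0,0]}'
python3 -m inch '{"travel":[[0.01,0.02,-0.03],[0.012,0.03,-0.07],[0.012,0.03,-0.11],[0.012,0.03,-0.11]],"turn":[[0,0,0],[0,0,0],[0,0,0],[0,0,0]],"fingers":[0,0,0,0]}'
python3 - <<'E'
from meas import *
s=status.get_state();print(s['t'],s['q'],s['eef_pos'],s['eef_rot'])
for n in("wrist","top","side"):
    f=grab(n);save(f,f"pics/{n}1.png")
E
```

```text
t: 1.85
eef_pos: [0.5635, 0.1009, 0.2314]
eef_rot: [-90.0, 0.1, -108.3]
ft_force: [1.8, 0.3, -0.3]
grip_width: 0.997
t: 2.25
eef_pos: [0.5719, 0.1264, 0.1162]
eef_rot: [-90.4, -0.2, -108.6]
ft_force: [-1.2, -0.8, 0.5]
grip_width: 1.005
2.25 [ 15.29154053  24.81834208 -40.07882925  95.55724908  17.03119796
  66.41987231 -47.75944136] [0.57191625 0.12635621 0.1162031 ] [ -90.4404978    -0.23680601 -108.55710376]
```

View pics/wrist1.png

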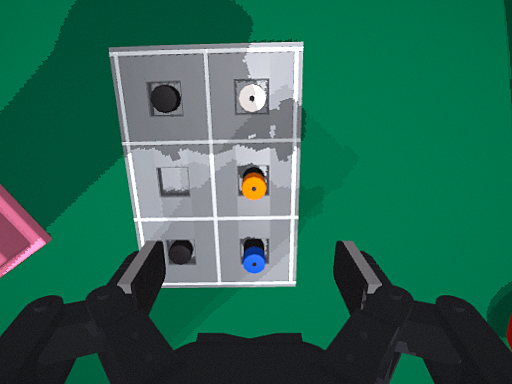

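The wrist view shows orange at (254,188), white at (252,97) and blue at (254,260). I'll measure orange here, using the top face and its rim at z=35 mm.

```bash
python3 - <<'E'
from meas import *
f=grab("wrist")
s=status.get_state();print(s['eef_pos'],s['eef_rot'])
for nm,lo,hi,b in [("orange",(8,150,60),(22,255,255),(225,150,290,220)),("blue",(105,120,60),(130,255,255),(225,225,290,285))]:
    c,st,cnt=blob(f,lo,hi,b);print(nm,c,st,plane(f,*c,.030))
    # top face: dark hole in centre
for uv in [(254,188),(254,265),(252,98)]: print(uv,plane(f,*uv,.035))
# pocket/tray corners at z=.013
for uv in [(211,143.5),(216,217.5),(297,146.5),(297,217.5),(303,43),(295,286),(110,49),(139,285)]: print(uv,np.round(plane(f,*uv,.013),4))
a=cv2.resize(f['image'][150:220,200:310],None,fx=6,fy=6);cv2.imwrite("pics/crop3.png",a[:,:,::-1])
E
```

```text
[0.57640262 0.12717136 0.1238822 ] [-8.98290753e+01  8.48472067e-02 -1.08643656e+02]
orange [248.00402414 185.74245473] [237 173  24  27 497] [0.57682337 0.13081901 0.03      ]
blue [248.74200426 257.72707889] [238 245  23  27 469] [0.55531071 0.06517371 0.03      ]
(254, 188) [0.58139961 0.12890392 0.035     ]
(254, 265) [0.55837796 0.05943626 0.035     ]
(252, 98) [0.60242316 0.19704938 0.035     ]
(211, 143.5) [0.5571 0.1721 0.013 ]
(216, 217.5) [0.5368 0.1057 0.013 ]
(297, 146.5) [0.6266 0.1459 0.013 ]
(297, 217.5) [0.6084 0.0815 0.013 ]
(303, 43) [0.6538 0.2234 0.013 ]
(295, 286) [0.586  0.0089 0.013 ]
(110, 49) [0.5078 0.2688 0.013 ]
(139, 285) [0.4356 0.0606 0.013 ]
```

View pics/crop3.png

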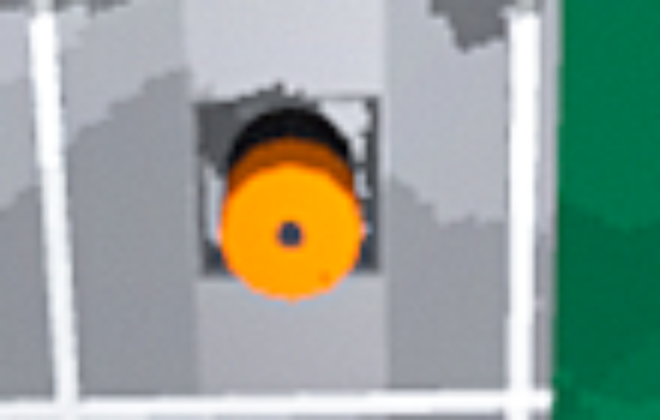

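Three views agree on orange at about (0.577, 0.129), and its 70 mm spacing to the neighbours fits. Descending part of the way, then I'll check.

```bash
python3 -m inch '{"travel":[[0.001,0.002,-0.03],[0.001,0.002,-0.06],[0.001,0.002,-0.08],[0.001,0.002,-0.08],[0.001,0.002,-0.08],[0.001,0.002,-0.08]],"turn":[[0,0,0],[0,0,0],[0,0,0],[0,0,0],[0,0,0],[0,0,0]],"fingers":[0,0,0.2,0.4,0.4,0.4]}' 40
python3 - <<'E'
from h import *
f=grab("wrist");save(f,"pics/wrist2.png")
print(np.round([status.get_state()['eef_pos'] for _ in range(3)],4), status.get_state()['grip_width'])
f=grab("side");cv2.imwrite("pics/side2.png",cv2.resize(f['image'][130:270,120:300],None,fx=4,fy=4)[:,:,::-1])
print(status.get_state()['eef_pos'],plane(f,193,195,.03))
E
```

```text
t: 3.05
eef_pos: [0.5776, 0.1293, 0.0437]
eef_rot: [-89.8, 0.1, -108.6]
ft_force: [-0.5, 0.4, 0.7]
grip_width: 0.602
[[0.5774 0.1293 0.0435]
 [0.5774 0.1293 0.0435]
 [0.5774 0.1293 0.0435]] 0.6027593356108412
[0.57718726 0.12925886 0.04310647] [0.57290423 0.13353954 0.03      ]
```

View pics/wrist2.png

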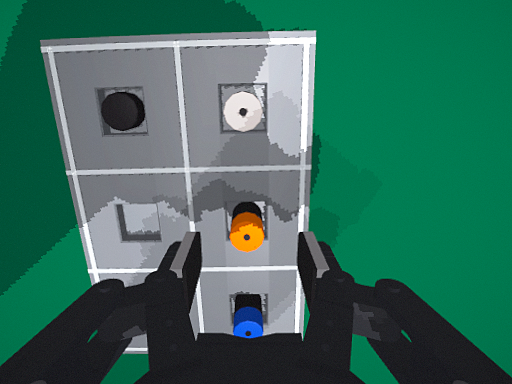

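View pics/side2.png

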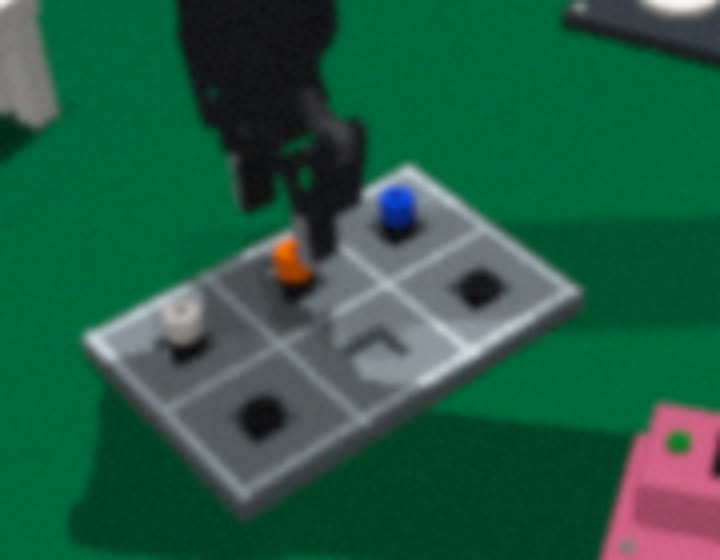

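In the wrist view, orange's top is at (247,237), between the fingers. Checking the offset before the last descent.

```bash
python3 - <<'E'
from meas import *
s=status.get_state();f=grab("wrist")
p=plane(f,247,237.5,.035);T=R.from_euler('xyz',s['eef_rot'],degrees=True).as_matrix()
print(s['eef_pos'],p,"in tool",T.T@(p-s['eef_pos']))
E
```

```text
[0.57718726 0.12925886 0.04310647] [0.57642344 0.12973465 0.035     ] in tool [-0.00019788  0.00810448 -0.00089602]
```

Aligned within 1 mm. Descending and gripping.

```bash
python3 -m inch '{"travel":[[-0.001,0,-0.014],[-0.001,0,-0.026],[-0.001,0,-0.026],[-0.001,0,-0.026],[-0.001,0,-0.026],[-0.001,0,-0.026],[-0.001,0,-0.026],[-0.001,0,-0.026]],"turn":[[0,0,0],[0,0,0],[0,0,0],[0,0,0],[0,0,0],[0,0,0],[0,0,0],[0,0,0]],"fingers":[0.4,0.4,0.4,0.6,0.85,1,1,1]}' 40
python3 -m inch '{"travel":[[0,0,0],[0,0,0],[0,0,0]],"turn":[[0,0,0],[0,0,0],[0,0,0]],"fingers":[1,1,1]}'
```

```text
t: 4.0
eef_pos: [0.5754, 0.1292, 0.0157]
eef_rot: [-90.0, 0.0, -108.6]
ft_force: [0.7, 0.2, 1.6]
grip_width: 0.214
t: 4.3
eef_pos: [0.5754, 0.1292, 0.0157]
eef_rot: [-90.0, 0.0, -108.6]
ft_force: [0.4, -0.3, 4.6]
grip_width: 0.217
```

The fingers stopped at about 19 mm, so the part is held. Lifting.

```bash
python3 -m inch '{"travel":[[0,0,0.01],[0,0,0.025],[0,0,0.045],[0,0,0.07],[0,0,0.09],[0,0,0.1],[0,0,0.1],[0,0,0.1]],"turn":[[0,0,0],[0,0,0],[0,0,0],[0,0,0],[0,0,0],[0,0,0],[0,0,0],[0,0,0]],"fingers":[1,1,1,1,1,1,1,1]}'
python3 - <<'E'
from h import *
for n in("wrist","side","top"):
    f=grab(n);save(f,f"pics/{n}3.png")
s=status.get_state();print(s['eef_pos'],s['grip_width'])
E
```

```text
t: 5.1
eef_pos: [0.5748, 0.1289, 0.1149]
eef_rot: [-90.0, -0.0, -108.6]
ft_force: [0.7, 0.6, -0.2]
grip_width: 0.214
[0.57448467 0.12892683 0.11425113] 0.21851144019156538
```

View pics/wrist3.png

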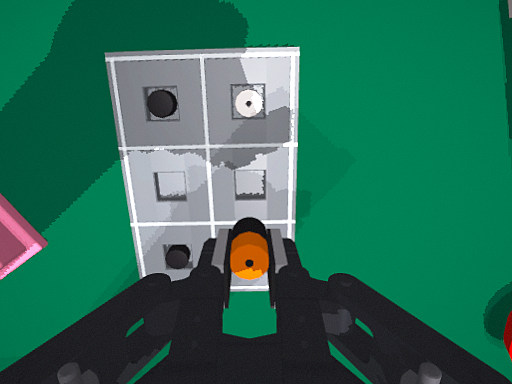

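View pics/side3.png

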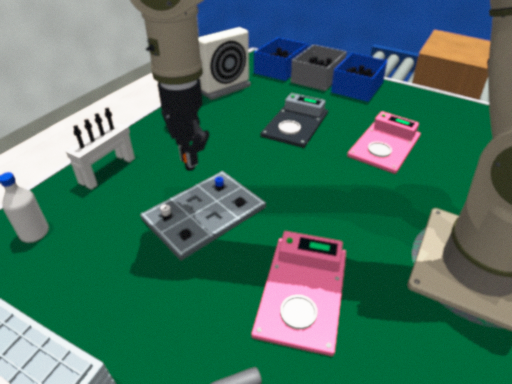

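The orange plunger is held upright, at (250,250) in the wrist view. White (249,102) is still in its pocket, and the side view shows blue at (219,181) undisturbed. Moving over the nest.

```bash
python3 -m inch '{"travel":[[-0.004,-0.03,0.003],[-0.009,-0.075,0.006],[-0.014,-0.12,0.008],[-0.019,-0.165,0.008],[-0.024,-0.21,0.008],[-0.029,-0.255,0.008],[-0.034,-0.3,0.008],[-0.039,-0.34,0.008]],"turn":[[0,0,0],[0,0,-1],[0,0,-3],[0,0,-5],[0,0,-7],[0,0,-9],[0,0,-11],[0,0,-12]],"fingers":[1,1,1,1,1,1,1,1]}'
python3 -m inch '{"travel":[[-0.003,-0.02,0],[-0.004,-0.032,0],[-0.004,-0.032,0],[-0.004,-0.032,0],[-0.004,-0.032,0]],"turn":[[0,0,0],[0,0,0],[0,0,0],[0,0,0],[0,0,0]],"fingers":[1,1,1,1,1]}'
python3 - <<'E'
from h import *
s=status.get_state();print(s['eef_pos'],s['eef_rot'],s['grip_width'])
for n in("wrist","side","top"):
    f=grab(n);save(f,f"pics/{n}4.png")
E
```

```text
t: 6.05
eef_pos: [0.5351, -0.2133, 0.1226]
eef_rot: [-90.0, -0.0, -120.7]
ft_force: [0.4, 0.4, -1.0]
grip_width: 0.216
t: 6.55
eef_pos: [0.5326, -0.2408, 0.1233]
eef_rot: [-90.0, 0.0, -120.5]
ft_force: [0.5, 0.8, -0.1]
grip_width: 0.217
[ 0.53264693 -0.240825    0.12327592] [-9.00140236e+01  4.04889505e-02 -1.20454867e+02] 0.2169017581397826
```

View pics/wrist4.png

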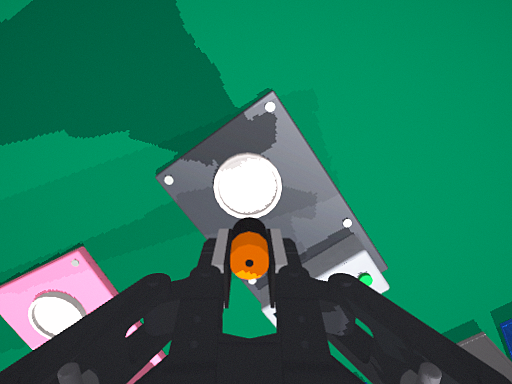

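```bash
python3 - <<'E'
from meas import *
s=status.get_state();f=grab("wrist")
c,st,cnt=blob(f,(0,0,170),(180,60,255),(208,148,288,220))
e=cv2.fitEllipse(cv2.convexHull(cnt));print(s['eef_pos'],c,st,e)
p=plane(f,*e[0],.021);print("nest",p)
for du in(-e[1][0]/2,e[1][0]/2): print(plane(f,e[0][0]+du,e[0][1],.021))
c2,st2,_=blob(f,(8,150,60),(22,255,255),(210,215,290,290));print("orange",c2,st2,plane(f,c2[0],c2[1],s['eef_pos'][2]+.010))
print("hole/top", plane(f,249.5,263,s['eef_pos'][2]+.0193)-s['eef_pos'])
E
```

```text
[ 0.53246021 -0.24174009  0.12343024] [246.84624277 184.67947977] [ 213  152   69   66 3460] ((246.9475555419922, 185.0184783935547), (65.63775634765625, 68.26575469970703), 91.879150390625)
nest [ 0.53176435 -0.23959906  0.021     ]
[ 0.50711002 -0.22506581  0.021     ]
[ 0.55641602 -0.25412966  0.021     ]
orange [248.93661061 255.07567917] [ 230  231   39   49 1546] [ 0.53237838 -0.24198955  0.13343024]
hole/top [0.00079277 0.0006996  0.0193    ]
```

The wrist view puts the nest at (247,185), or (0.532,-0.240) in the world, against (0.531,-0.2425) from the top view. Its diameter is about 57 mm, which fits. The part is over it within 2 mm. Foot contact is expected at TCP z≈0.029. Lowering, slowly at the end.

```bash
python3 -m inch '{"travel":[[-0.001,0.001,-0.015],[-0.001,0.001,-0.035],[-0.001,0.001,-0.055],[-0.001,0.001,-0.07],[-0.001,0.001,-0.08],[-0.001,0.001,-0.087],[-0.001,0.001,-0.088],[-0.001,0.001,-0.088]],"turn":[[0,0,0],[0,0,0],[0,0,0],[0,0,0],[0,0,0],[0,0,0],[0,0,0],[0,0,0]],"fingers":[1,1,1,1,1,1,1,1]}'
python3 - <<'E'
from h import *
s=status.get_state();print(s['eef_pos'],s['eef_rot'],s['ft_force'])
f=grab("wrist");save(f,"pics/wrist5.png")
f=grab("side");cv2.imwrite("pics/side5.png",cv2.resize(f['image'][80:160,240:340],None,fx=6,fy=6)[:,:,::-1])
E
```

```text
t: 7.55
eef_pos: [0.5314, -0.242, 0.0357]
eef_rot: [-90.0, 0.0, -120.6]
ft_force: [0.1, 0.1, 0.6]
grip_width: 0.211
[ 0.53141227 -0.24195402  0.03568048] [-8.99645893e+01  8.23552281e-03 -1.20609034e+02] [0.05820386 0.06380766 0.5926873 ]
```

View pics/wrist5.png

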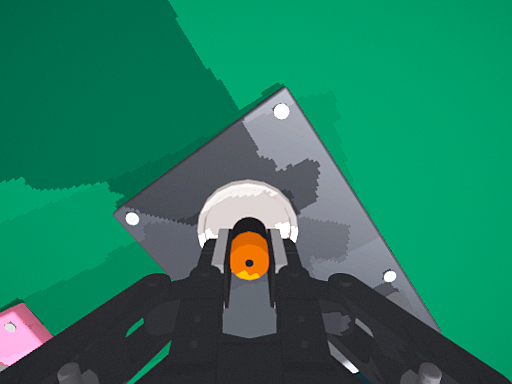

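View pics/side5.png

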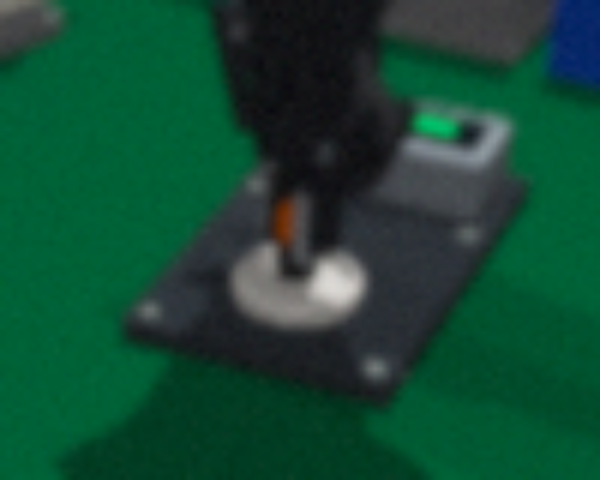

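The plunger is inside the dish in both views, centred left to right in the wrist view. Easing down the last few millimetres while watching the force.

```bash
python3 -m inch '{"travel":[[0,0,-0.002],[0,0,-0.004],[0,0,-0.005],[0,0,-0.006],[0,0,-0.006],[0,0,-0.006]],"turn":[[0,0,0],[0,0,0],[0,0,0],[0,0,0],[0,0,0],[0,0,0]],"fingers":[1,1,1,1,1,1]}'
python3 -m inch '{"travel":[[0,0,-0.0005],[0,0,-0.001],[0,0,-0.001]],"turn":[[0,0,0],[0,0,0],[0,0,0]],"fingers":[1,1,1]}'
```

```text
t: 8.25
eef_pos: [0.5311, -0.2419, 0.0293]
eef_rot: [-90.0, 0.0, -120.6]
ft_force: [-0.5, -0.1, -0.9]
grip_width: 0.213
t: 8.55
eef_pos: [0.5312, -0.2419, 0.0286]
eef_rot: [-90.0, -0.0, -120.6]
ft_force: [-1.4, 1.0, 3.5]
grip_width: 0.213
```

```bash
python3 -m inch '{"travel":[[0,0,-0.0005],[0,0,-0.0005],[0,0,-0.0005]],"turn":[[0,0,0],[0,0,0],[0,0,0]],"fingers":[1,1,1]}'
```

```text
t: 8.85
eef_pos: [0.5312, -0.2419, 0.0286]
eef_rot: [-90.0, -0.0, -120.6]
ft_force: [-3.6, 2.4, 10.2]
grip_width: 0.216
```

The force climbs to 10 N with no further descent, so the foot is on the floor. I'll back off 0.5 mm and open gradually.

```bash
python3 -m inch '{"travel":[[0,0,0.0005],[0,0,0.0005],[0,0,0.0005],[0,0,0.0005],[0,0,0.0005],[0,0,0.0005],[0,0,0.0005],[0,0,0.0005]],"turn":[[0,0,0],[0,0,0],[0,0,0],[0,0,0],[0,0,0],[0,0,0],[0,0,0],[0,0,0]],"fingers":[1,0.78,0.74,0.7,0.65,0.6,0.55,0.5]}' 20
python3 -m inch '{"travel":[[0,0,0],[0,0,0],[0,0,0]],"turn":[[0,0,0],[0,0,0],[0,0,0]],"fingers":[0.45,0.4,0.4]}'
python3 - <<'E'
from h import *
f=grab("wrist");save(f,"pics/wrist6.png")
E
```

```text
t: 9.65
eef_pos: [0.5311, -0.2419, 0.0283]
eef_rot: [-90.0, 0.0, -120.6]
ft_force: [0.5, -0.9, -0.3]
grip_width: 0.496
t: 9.95
eef_pos: [0.5311, -0.2419, 0.0283]
eef_rot: [-90.0, 0.0, -120.6]
ft_force: [-0.4, -1.3, 0.5]
grip_width: 0.603
```

View pics/wrist6.png

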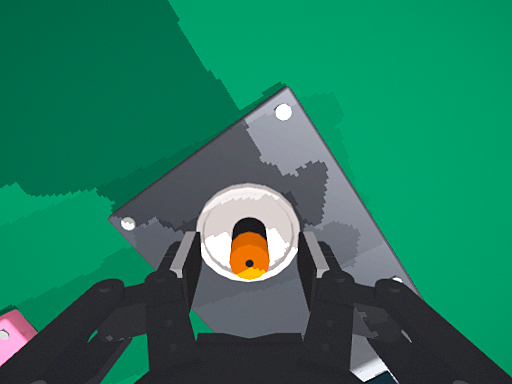

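Released. The plunger stands at (249,250) in the dish, clear of both fingers. Retreating straight up.

```bash
python3 -m inch '{"travel":[[0,0,0.01],[0,0,0.03],[0,0,0.06],[0,0,0.09],[0,0,0.11],[0,0,0.12],[0,0,0.12],[0,0,0.12]],"turn":[[0,0,0],[0,0,0],[0,0,0],[0,0,0],[0,0,0],[0,0,0],[0,0,0],[0,0,0]],"fingers":[0.4,0.4,0.4,0.4,0.4,0.4,0.4,0.4]}'
python3 - <<'E'
from meas import *
w=grab("wrist");save(w,"pics/wrist7.png");s=grab("side");t=grab("top")
cv2.imwrite("pics/side7.png",cv2.resize(s['image'][80:260,130:350],None,fx=3,fy=3)[:,:,::-1])
c,st,cnt=blob(w,(8,150,60),(22,255,255),(200,130,300,240));print("orange w",c,st,plane(w,*c,.043))
n,st,cnt=blob(w,(0,0,170),(180,60,255),(195,130,300,240));e=cv2.fitEllipse(cv2.convexHull(cnt));print("nest w",e,plane(w,*e[0],.021))
for f,b in((t,(150,120,260,210)),(s,(140,160,270,255))):
    c,st,_=blob(f,(105,120,80),(130,255,255),b);print("blue",c,st)
for f,b in((t,(162,132,180,150)),(s,(155,198,175,220))):
    c,st,_=blob(f,(0,0,185),(180,50,255),b);print("white",c,st)
print(status.get_state()['eef_pos'],status.get_state()['t'])
E
```

```text
t: 10.8
eef_pos: [0.5307, -0.2418, 0.1475]
eef_rot: [-90.1, -0.0, -120.6]
ft_force: [0.2, 0.1, 0.5]
grip_width: 0.598
orange w [247.82051282 179.09615385] [239 171  22  25 156] [ 0.53292851 -0.23590945  0.043     ]
nest w ((248.82630920410156, 176.41465759277344), (60.850616455078125, 62.86616516113281), 89.90099334716797) [ 0.53167339 -0.23968966  0.021     ]
blue [229.96052632 157.60526316] [225 153  10  10  76]
blue [218.85185185 180.80246914] [214 176  10  10  81]
white [168.9516129  139.33870968] [165 135   9   9  62]
white [164.41538462 206.73846154] [160 202  10   9  65]
[ 0.53047202 -0.24165324  0.14705369] 10.95
```

View pics/wrist7.png

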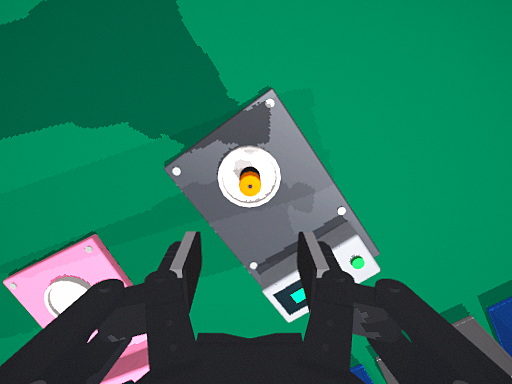

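View pics/side7.png

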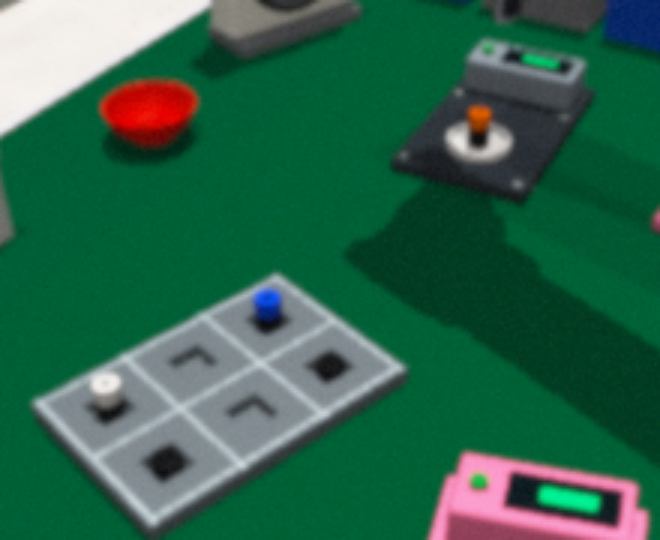

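The plunger stands upright in the nest, with its top at (250,185) and the nest at (249,176) in the wrist view. Blue and white are at the same pixels as at the start, and the arm is clear. Handing in.

```bash
python3 -c "
from cell import job
print(job.job_done())"
```

```text
the job is handed in; nothing more can be done
None
```

The orange-topped plunger is out of its pocket and standing upright in the white nest on the dark-grey station. I handed the job in at about 11 s; no verdict is reported.

- **Grasp and placing:** I gripped it across the row at 40 N and lifted it to about 0.1 m. I lowered it until the force rose to about 10 N at the expected floor height, then released it and retreated straight up.
- **Last checks:** The wrist and side views showed it upright and inside the dish. The foot was about 2 mm from the nest centre, taking the TCP position at release against the nest measured by the wrist camera. The blue and white plungers were within 0.3 pixel of where they started in both fixed cameras, and the robot was about 0.12 m above its release height.
- **Disagreements:**
  - The nest estimates from the top and wrist cameras differed by about 3 mm.
  - The single-plane estimates from the side camera were up to 9 mm off, so I relied on the other two.
  - The final colour-blob position for orange was about 4 mm from the nest centre. Its mask caught only part of the top, so I gave it less weight.

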